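# Drive the gusset jig's lock pins home

### The job

Lock the gusset jig: lift the mallet out of the open steel box by its head, stand it on its head on the bare table and let go, then take it again by the handle and strike both sprung lock pins of the jig with brisk downward blows until each is fully home. Push the pins only with the held mallet, never with the gripper. Finish with the mallet standing on its head on the bare table, let go, and leave the tape measure, the brass diffuser and the loose gusset plate where they are.

Things in the scene. Friction and masses are not known exactly. Their poses are not given: they have to be found in the camera images.
- box: Grey steel box, 260 (x) x 150 (y) x 78 mm high, fixed; floor 4 mm up. Origin: centre of underside, z up. Lid stands open, leaning outward, along the +y side (top 210 mm up). At the -y side a 36 mm slot between rim-high cheeks (x -126 to +28 mm) holds the mallet's handle: no room for fingers beside it. The mallet's head stands at about x +80, y -37 mm.
- mallet: Mallet, 0.35-0.53 kg: upright round rubber head, 56 mm diameter, 100 mm tall; level wooden handle 20 (y) x 28 (z) mm along -x from the head's mid height, ending 158 mm from its axis. Origin: centre of the head's lower face; z up along the head. Starts standing on this face on the box floor, top 26 mm of the head above the rim. Stands by itself on the table, handle level.
- mallet_head (a point): Centre of the mallet's head, 50 mm above its lower face.
- mallet_handle (a point): Good grip point on the axis of the handle, 88 mm from the head's axis, at half the head's height (50 mm above the lower face).
- jig: Jig bolted to the table: steel base 110 (x) x 200 (y) x 16 mm, green gusset clamped in its middle (24 mm high), back fence at x +47 mm (34 mm high). Two round bosses, 44 mm diameter, 40 mm high, at x 0, y +60 and -60 mm guide the lock pins. Origin: centre of underside, z up; its -x side, towards the robot, is clear.
- pin_left (a joint): How far the lock pin in the boss at the jig's y +60 mm is down, m: 0 up, 0.030 home on its stop (home: over 0.027). Starts at 0 to 0.010. Sprung upwards (60 N/m) but tight in its boss (7 N friction, 8 N s/m drag), so it stays where driven. A blow must move it faster than 0.04 m/s; slow pressing is not a strike.
- pin_right (a joint): The same for the pin in the boss at the jig's y -60 mm.
- pin_left_top (a point): Centre of the flat top of the left pin's cap (steel cap 28 mm in diameter, 6 mm thick, on a 16 mm shank); 76 mm above the table when fully up, 46 mm when home.
- pin_right_top (a point): The same on the right pin.
- tape: Bystander: chrome tape measure 70 x 36 x 66 mm high, origin at the centre of its underside. Leave alone.
- diffuser: Bystander: brass gas diffuser, upright, 26 mm in diameter, 65 mm tall, origin at the centre of its underside. Leave alone.
- gusset: Bystander: loose stepped green gusset plate about 110 x 85 x 8 mm, origin under its middle. Leave alone.
Not all that is in view belongs to the job. What is shaped like the mallet but blue or purple is not meant.

How it is judged (in metres and radians):
On the way, in this order (a step that is already met when the one before it is completed fails the run):
1. the mallet stands on its head on the bare table outside the box, let go, with both pins still up ((x of mallet in the frame of box above 0.155 m or x of mallet in the frame of box below -0.155 m or y of mallet in the frame of box below -0.1 m or y of mallet in the frame of box above 0.16 m) and height (world z) of mallet below 0.008 m and angle between mallet's own z axis and vertical below 0.1 rad and linear speed of mallet below 0.03 m/s and contact force between the fingers and mallet below 0.2 N and value of joint each of pin_left, pin_right below 0.015 m), for 0.2 s.
2. a first blow of the mallet drives a pin down at more than 0.04 m/s (((contact force between mallet and pin_left above 1 N and velocity of joint pin_left above 0.04 m/s) or (contact force between mallet and pin_right above 1 N and velocity of joint pin_right above 0.04 m/s))).
3. with one pin at least 20 mm down, a blow of the mallet drives the other pin at more than 0.04 m/s (((contact force between mallet and pin_left above 1 N and velocity of joint pin_left above 0.04 m/s and value of joint pin_right above 0.02 m) or (contact force between mallet and pin_right above 1 N and velocity of joint pin_right above 0.04 m/s and value of joint pin_left above 0.02 m))).
4. both pins are fully home (down more than 27 of 30 mm) (value of joint each of pin_left, pin_right above 0.027 m), for 0.2 s.
At the end, for the whole second after the job is handed in: Both pins are down more than 27 mm of their 30 mm; the mallet stands at rest on the lower face of its head (within 0.1 rad of upright, lower face within 8 mm of the table), outside the box, let go (all of step 4 and (x of mallet in the frame of box above 0.155 m or x of mallet in the frame of box below -0.155 m or y of mallet in the frame of box below -0.1 m or y of mallet in the frame of box above 0.16 m) and height (world z) of mallet below 0.008 m and angle between mallet's own z axis and vertical below 0.1 rad and linear speed of mallet below 0.03 m/s and contact force between the fingers and mallet below 0.2 N and angular speed of mallet below 0.2 rad/s); the robot touches nothing.
It fails at once if a pin is pressed by the robot itself (more than 3 N) (contact force between any of the fingers, the arm and pin_left above 3 N or contact force between any of the fingers, the arm and pin_right above 3 N).
It fails at once if a pin is struck with the mallet held by its head (tool centre within 60 mm of the head's centre) (distance between the grasp point and mallet_head below 0.06 m and (contact force between mallet and pin_left above 3 N or contact force between mallet and pin_right above 3 N)).
It fails at once if a pin is struck (more than 3 N) by a mallet that the gripper does not hold (contact force between the fingers and mallet below 0.5 N and (contact force between mallet and pin_left above 3 N or contact force between mallet and pin_right above 3 N)).
It fails at once if the mallet is lifted inside the box (lower face 20 to 60 mm up) otherwise than by its head (tool centre over 60 mm from the head's centre) (not (x of mallet in the frame of box above 0.155 m or x of mallet in the frame of box below -0.155 m or y of mallet in the frame of box below -0.1 m or y of mallet in the frame of box above 0.16 m) and height (world z) of mallet between 0.02 and 0.06 m and distance between the grasp point and mallet_head above 0.06 m).
It fails at once if a bystander (tape measure, diffuser, loose gusset) is moved more than 20 mm (distance of any of tape, diffuser, gusset from where it was at the start of the episode above 0.02 m).
It also fails if it takes over 59 s, if anything falls off the work surface, if the arm or the gripper's body presses on something with over 40 N, if the wrist force passes 120 N, or if a joint passes its speed limit or range.

### The arm

A 7-joint arm with a two-finger parallel gripper is mounted at the origin on the work surface. World frame = base frame: x ahead of the robot, y to its left, z up, the work surface at z = 0. Lengths are in mm, angles in rad, forces in N, time in s.
With the tool pointing down it reaches from about 400 to 875 mm from the base axis. Payload 4.4 kg.
Tool frame: the origin (TCP) lies between the finger pads, 19 mm behind the fingertips; this is the grasp point; z points along the fingers, y is the line along which they close (so a half turn about z gives the same grasp; the last joint's range is limited). The gripper opens to 85 mm and grips with 20 to 120 N. Pads are 22 mm wide; open, the fingers measure 114 mm over their backs; the gripper's body (76 mm by 85 mm) begins 54 mm behind the grasp point. The pads swing forward as they close: fully open they stand 13 mm farther back than shut.
Start: joints at [-1.2, 0.628, 0.038, 1.517, -0.027, 0.996, -0.02], TCP at [274.957, 588.996, 250.013] pointing down, gripper open.
Joint ranges: [-3.06, 3.06], [-0.37, 2.12], [-1.25, 1.32], [0.18, 2.47], [-1.1, 4.24], [0.23, 1.98], [-2.94, 2.94]. Speed limits (rad/s): [2.57, 2.57, 3.14, 3.14, 3.14, 3.14, 3.14].

### API

Orientations are given as [roll, pitch, yaw] about the fixed x, y, z axes, in that order (R = Rz(yaw) Ry(pitch) Rx(roll)).
In Python, from cell import status, get_image, ctrl, models gives the robot as it stands.
- The arm moves only by the shell command python3 -m handwheel 'ROWS' [OPENING]. ROWS is JSON, a list of rows, each an object with "delta_pos": the shift along the world's x, y, z in cm, a list of three; "yaw": the turn about the world's z in rad. A call has 1 to 10 rows; each row shifts and turns the commanded pose from where the row before left it; what a row does not reach is not made up. A row lasts 1/12 s, in which the tool goes at most 41.7 mm and 7.16 degrees, less where a joint would pass 70% of its speed; a pose out of reach is approached as far as the arm can. A call is refused whole if a number of a shift passes 4.17 or a number of a turn 0.125, either way. A call with a gripper value outside its range is refused whole. OPENING is the opening, from -1 (shut) to 1 (fully open), set as the call begins (- or left out, the last holds). The fingers move at their own pace and stop on an object; the grip force is fixed at half the most. Time passes only in rows, so rows that do not move let the fingers close. It gives the time, the measured TCP pose, the force, the opening and the grip force at its end, in the units of the state.
- status.read_state(): the state, without advancing time (a new reading comes with each control period).
- get_image(name): name is "scene" or "top" or "wrist"; returns a dict with "color" (480x640x3 uint8, red, green, blue), "z_map" (480x640 float32, mm along the optical axis (not along the pixel's ray), 0 where there is no reading), "fx", "fy", "cx", "cy" (pixels), "k1" (the pictures are not rectified: a ray, as slopes to the right and down, at radius r is drawn at 1 + k1 r^2 times it, then the intrinsics apply), "position" and "rotation" of the camera in the world; the wrist camera has in their place "hand_eye" (4x4, takes a point from camera to tool coordinates, whose origin is the TCP and whose axes are the flange's). Camera axes: x right, y up, looking along -z (the intrinsics and any distortion apply to the point x, -y, -z); pixel columns grow to the right and rows downward; lengths in mm; the calibration is good to about 2 mm. A picture is of the moment at which its call begins: read the wrist's pose just before it.
- ctrl.finish_job(): hands the job in; it is judged then, once.
Trained networks look in a picture, given as the dict that the camera call returned (one of the last four; its "shot" number tells which), for a name from the list of things; names that differ only in an ending like _2 or _b are one class to them, and where a whole thing is asked for, a point or a joint stands for the part that bears it (a point fixed in the world has none). Each returns a list of dicts, best first, with "score" (0 to 1); they miss things now and then, are a little off and sometimes report something else, mostly with a low value. They report only what shows in the picture. A call takes as long as a camera call. They do not tell look-alikes from the thing itself.
- models.boxes_of(picture, name): "rect" ([left, top, right, bottom] in pixels, round what is visible of it).
The state is a dict: "clock": time; "qpos": joint angles; "qd": joint speeds; "tau": joint torques, N m; "eef_pos": TCP position; "tool_rot": TCP orientation; "force": force on the tool from outside, world axes, zero at the start; "torque": the same for the moment, N m; "width": finger opening in mm; "gripper_force": force on a finger pad.
Only numpy, scipy, OpenCV 4.12 (cv2) and the standard library are available. Lean on these libraries where they do the work, as an engineer would, in place of code of your own. Each camera call takes 0.05 s, during which the arm holds its last target. There are 200 camera calls.

## Working session

There is one attempt and no reset: what is moved stays moved. The work goes in short steps, Python scripts to look and compute and a shell command to move; the robot and the scene stay as the last step left them, time stands still between calls to the robot, and variables do not carry over. Pictures are saved under pics/ and viewed, at most 10 in all, crops included, and the job is handed in when it is done.

```bash
mkdir -p pics; ls; cat > h.py <<'E'
import numpy as np, cv2
from cell import status, get_image, ctrl, models
def save(p,f): cv2.imwrite('pics/'+f,p['color'][:,:,::-1])
def pose(p,st=None):
    if 'hand_eye' in p:
        from scipy.spatial.transform import Rotation as Ro
        T=np.eye(4);T[:3,:3]=Ro.from_euler('xyz',st['tool_rot']).as_matrix();T[:3,3]=st['eef_pos']
        T=T@np.array(p['hand_eye']);return T[:3,:3],T[:3,3]
    R=np.array(p['rotation'])
    return R,np.array(p['position'])
def ray(p,u,v):
    x=(np.asarray(u,float)-p['cx'])/p['fx'];y=(np.asarray(v,float)-p['cy'])/p['fy']
    a,b=x,y
    for _ in range(8):
        s=1+p['k1']*(a*a+b*b);a,b=x/s,y/s
    return np.stack([a,-b,-np.ones_like(a)],-1)
def cloud(p,st=None):
    R,t=pose(p,st);v,u=np.mgrid[:480,:640]
    d=ray(p,u,v)*p['z_map'][...,None]
    w=d@R.T+t; w[p['z_map']<=0]=np.nan
    return w
def at_z(p,u,v,z,st=None):
    R,t=pose(p,st);d=R@ray(p,u,v);return t+d*(z-t[2])/d[2]
E
python3 - <<'E'
from h import *
s=status.read_state();print(s)
for n in('scene','top'):
    p=get_image(n);save(p,n+'0.png');print(n,p['position'],np.round(p['rotation'],3).tolist(),p['fx'],p['k1'])
    w=cloud(p);np.save(n+'0.npy',w)
    for k in('box','mallet','jig','pin_left','pin_right','tape','diffuser','gusset'):
        for b in models.boxes_of(p,k)[:3]:
            r=b['rect'];u,v=int((r[0]+r[2])/2),int((r[1]+r[3])/2)
            print(k,round(b['score'],2),np.round(r),np.round(w[min(v,479),min(u,639)]))
E
```

```text
pics
{'clock': 0.0, 'qpos': array([-1.19979897,  0.6293393 ,  0.03842456,  1.51839786, -0.02702112,
        0.99627661, -0.01998727]), 'qd': array([ 0.0004003 , -0.00128582,  0.00079851, -0.0014921 ,  0.00048628,
        0.00052836, -0.00072197]), 'tau': array([-8.42921290e-04, -5.63390493e+01,  1.22594923e+00, -1.93448353e+01,
        1.10117916e-02,  1.05628849e-02, -8.98857735e-07]), 'eef_pos': array([274.68214222, 588.44887183, 249.08359585]), 'tool_rot': array([-3.13968868e+00, -2.63980336e-06,  2.70480992e+00]), 'force': array([-1.22794451e+00, -3.50215063e-01,  1.17279232e-03]), 'torque': array([-0.01858019,  0.01555916,  0.00601207]), 'gripper_force': 0.0, 'width': 85.55624750275807}
scene [1213.33827212  775.30881773  918.42811843] [0.85, -0.001, 2.325] 549.9279763746341 -0.04275252766224386Traceback (most recent call last):
  File "<stdin>", line 5, in <module>
  File "h.py", line 20, in cloud
    w=d@R.T+t; w[p['z_map']<=0]=np.nan
      ~~~~~^~
ValueError: operands could not be broadcast together with shapes (480,640) (3,)
```

```bash
sed -i "s/^    R=np.array(p\['rotation'\])/    from scipy.spatial.transform import Rotation as Ro\n    R=Ro.from_euler('xyz',p['rotation']).as_matrix()/" h.py
python3 - <<'E'
from h import *
for n in('scene','top'):
    p=get_image(n);save(p,n+'0.png');print(n,p['position'],np.round(p['rotation'],3).tolist(),p['fx'],p['k1'])
    w=cloud(p);np.save(n+'0.npy',w)
    for k in('box','mallet','jig','pin_left','pin_right','tape','diffuser','gusset'):
        for b in models.boxes_of(p,k)[:3]:
            r=b['rect'];u,v=int((r[0]+r[2])/2),int((r[1]+r[3])/2)
            print(k,round(b['score'],2),np.round(r),np.round(w[min(v,479),min(u,639)]))
E
```

```text
scene [1213.33827212  775.30881773  918.42811843] [0.85, -0.001, 2.325] 549.9279763746341 -0.04275252766224386
box 0.56 [317. 198. 470. 321.] [587. 365. 213.]
box 0.54 [329. 231. 393. 286.] [497. 220.  58.]
mallet 0.98 [331. 230. 393. 282.] [495. 218.  62.]
mallet 0.89 [424. 184. 488. 236.] [387. 370. 216.]
mallet 0.81 [432. 324. 537. 378.] [521. 557.  44.]
jig 0.56 [175. 159. 256. 203.] [ 509. -300.   23.]
jig 0.45 [314. 200. 470. 324.] [597. 368. 214.]
pin_left 0.39 [231. 171. 236. 176.] [ 487. -241.   66.]
pin_left 0.17 [244. 264. 254. 294.] [700.  65.  33.]
tape 0.63 [266. 137. 284. 166.] [ 328. -251.   58.]
diffuser 0.82 [244. 263. 255. 293.] [699.  64.  35.]
gusset 0.64 [169. 264. 216. 299.] [779. -46.   7.]
gusset 0.42 [243. 264. 255. 292.] [699.  65.  39.]
gusset 0.26 [333. 229. 393. 287.] [488. 219.  52.]
top [ 389.99572999  140.58362571 1195.64894017] [0.08, 0.003, -1.59] 484.3798601479238 0.018128274000964846
box 0.72 [202. 177. 312. 311.] [476. 294.   3.]
mallet 0.83 [104. 205. 184. 255.] [513. 554.  61.]
mallet 0.8 [139. 128. 229. 163.] [711. 457.  64.]
mallet 0.7 [220. 347. 299. 378.] [200. 284.  64.]
jig 0.77 [457. 191. 550. 263.] [ 507. -306.   24.]
tape 0.88 [485. 296. 514. 326.] [ 309. -269.   69.]
gusset 0.78 [385.  99. 417. 155.] [763. -70.   6.]
```

View pics/scene0.png

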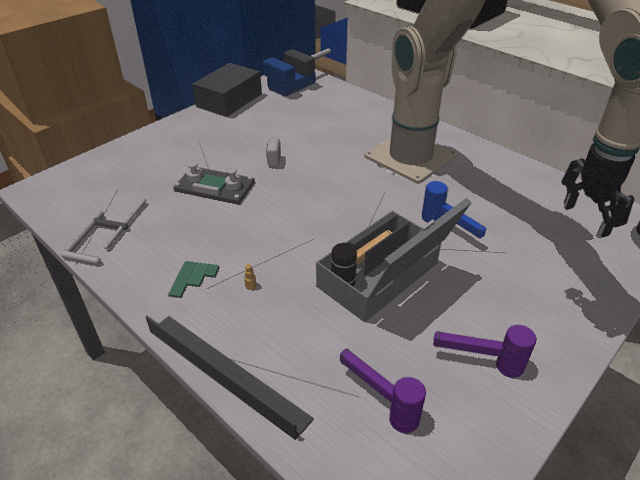

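View pics/top0.png

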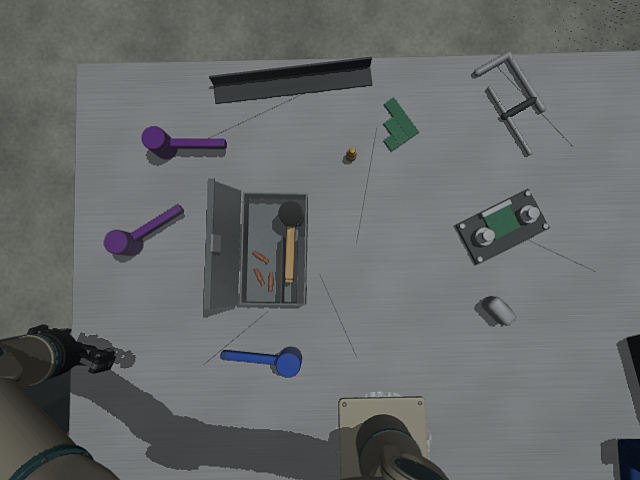

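Top view: the real mallet has a black head at (290,212) and a tan handle at (290,252), inside the box; in the scene view its head is at (343,258). The look-alikes are blue at top (288,362) and purple at top (155,140) and (122,242). The jig pins are at top (484,236) and (528,213). I choose the black-headed mallet, and check it in a close crop.

```bash
python3 - <<'E'
from h import *
ims=[]
for n,(u0,u1,v0,v1) in dict(top=(200,320,170,320),scene=(310,480,180,330)).items():
    im=cv2.imread(f'pics/{n}0.png')[v0:v1,u0:u1];ims.append(cv2.resize(im,(400,480),interpolation=cv2.INTER_CUBIC))
cv2.imwrite('pics/crop.png',np.hstack(ims))
for n in('top','scene'):
    w=np.load(n+'0.npy');im=cv2.imread(f'pics/{n}0.png').astype(int)
    x,y,z=w[...,0],w[...,1],w[...,2]
    reg=(x>450)&(x<620)&(y>140)&(y<280)
    dark=im.max(2)<60
    m=reg&(z>90)&(z<125)
    P=w[m];print(n,'head',m.sum(),np.median(P,0),P.min(0),P.max(0))
    t=P[P[:,2]>np.percentile(P[:,2],60)-3]
    c,r=cv2.minEnclosingCircle(t[:,:2].astype(np.float32));print('circ',c,r)
    # handle: tan
    b,g,rr=im[...,0],im[...,1],im[...,2]
    h=(rr-b>50)&(x>380)&(x<560)&(y>150)&(y<240)&(z>40)
    P=w[h];print('handle',h.sum(),np.median(P,0),cv2.fitLine(P[:,:2].astype(np.float32),cv2.DIST_HUBER,0,.01,.01).ravel(), P.min(0),P.max(0))
    m=(x>330)&(x<650)&(y>120)&(y<330)&(z>70)&(z<84)&(im.max(2)-im.min(2)<25)&~dark
    P=w[m];print('rim',cv2.minAreaRect(P[:,:2].astype(np.float32)),np.median(P[:,2]))
    m=(x>400)&(x<620)&(y>-420)&(y<-190)&(z>50)&(z<85)
    P=w[m];
    from scipy.cluster.vq import kmeans2
    C,l=kmeans2(P[:,:2],P[[0,-1],:2],minit='matrix')
    for k in(0,1):
        Q=P[l==k];zt=np.percentile(Q[:,2],90);t=Q[Q[:,2]>zt-5]
        print('pin',len(t),zt,cv2.minEnclosingCircle(t[:,:2].astype(np.float32)),t.mean(0))
    m=(x>400)&(x<620)&(y>-420)&(y<-190)&(z>8)&(z<45)
    print('jig',cv2.minAreaRect(w[m][:,:2].astype(np.float32)))
    print('table z near',np.nanmedian(z[(x>550)&(x<650)&(y>-100)&(y<100)]))
E
```

```text
top head 472 [537.32195219 205.42291907 102.70674049] [510.82505773 178.30388448  90.88808551] [564.05839972 233.32918446 108.97834325]
circ (538.2507934570312, 205.63963317871094) 27.693012237548828
handle 363 [446.81113557 209.89840082  67.16715257] [ 9.9820334e-01 -5.9916947e-02  4.4725204e+02  2.1021439e+02] [384.02592194 198.83535585  61.51517172] [508.09219038 221.54280145  73.69060082]
rim ((461.13104248046875, 249.65032958984375), (156.23260498046875, 258.5376892089844), 88.49839782714844) 77.71105225487293
pin 94 68.4410388627881 ((534.4049072265625, -361.6451416015625), 14.094547271728516) [ 533.97902266 -361.64891516   66.390707  ]
pin 111 72.87870401625412 ((481.72332763671875, -252.66775512695312), 14.356491088867188) [ 481.56335642 -252.95113715   70.53337849]
jig ((504.507568359375, -308.5567932128906), (118.26231384277344, 204.12136840820312), 24.879932403564453)
table z near -0.4083672015602815
scene head 425 [545.34037891 210.55649617 101.97649153] [513.52136439 179.25405166  90.00717346] [569.13921712 235.17206629 106.45364188]
circ (541.3677368164062, 206.90353393554688) 28.21175765991211
handle 217 [450.61354763 211.92656823  66.41431051] [ 9.99944627e-01 -1.05241565e-02  4.48112762e+02  2.11922546e+02] [385.53451048 200.51882552  62.66548638] [505.37933345 221.60984962  71.09202312]
rim ((463.8331298828125, 251.03794860839844), (162.17523193359375, 265.2479248046875), 88.30741882324219) 76.81725422468355
pin 46 68.05667802993105 ((536.444091796875, -363.171875), 16.831762313842773) [ 534.84281833 -360.87836886   65.80729459]
pin 52 71.36886470926432 ((481.4081726074219, -252.6031494140625), 16.215831756591797) [ 482.75429331 -252.30406379   69.66271384]
jig ((488.11370849609375, -317.16015625), (163.2571563720703, 205.98526000976562), 24.512502670288086)
table z near -0.596316123504721
```

View pics/crop.png

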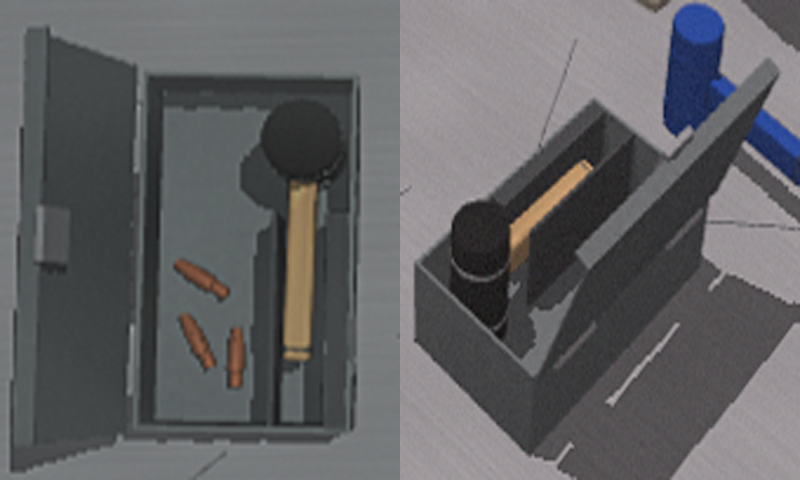

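The crop confirms the black rubber head and tan handle in the box slot, with loose copper bits on the box floor. Next I go over the head, closing along the handle's direction.

```bash
python3 -m handwheel '[{"delta_pos":[0,0,2.5],"yaw":0},{"delta_pos":[0,0,2.5],"yaw":0},{"delta_pos":[2.2,-3.19,0],"yaw":-0.098},{"delta_pos":[2.2,-3.19,0],"yaw":-0.098},{"delta_pos":[2.2,-3.19,0],"yaw":-0.098},{"delta_pos":[2.2,-3.19,0],"yaw":-0.098},{"delta_pos":[2.2,-3.19,0],"yaw":-0.098},{"delta_pos":[2.2,-3.19,0],"yaw":-0.098}]' 1
python3 -m handwheel '[{"delta_pos":[2.2,-3.19,0],"yaw":-0.098},{"delta_pos":[2.2,-3.19,0],"yaw":-0.098},{"delta_pos":[2.2,-3.19,0],"yaw":-0.098},{"delta_pos":[2.2,-3.19,0],"yaw":-0.098},{"delta_pos":[2.2,-3.19,0],"yaw":-0.098},{"delta_pos":[2.2,-3.19,0],"yaw":-0.098},{"delta_pos":[0,0,0],"yaw":0},{"delta_pos":[0,0,0],"yaw":0}]' 1
python3 - <<'E'
from h import *
s=status.read_state();p=get_image('wrist');save(p,'w1.png');w=cloud(p,s)
print(s['eef_pos'],s['tool_rot'],s['qpos'])
x,y,z=np.moveaxis(w,-1,0);m=(x>450)&(x<620)&(y>140)&(y<280)&(z>96)&(z<125)
P=w[m];print(len(P),np.median(P,0),cv2.minEnclosingCircle(P[:,:2].astype(np.float32)) if len(P) else '')
im=p['color'].astype(int);h=(im[...,0]-im[...,2]>50)&(x>380)&(x<560)&(y>150)&(y<240)&(z>50)
P=w[h]; print(len(P),np.median(P,0) if len(P) else '')
if len(P)>20: print(cv2.fitLine(P[:,:2].astype(np.float32),cv2.DIST_HUBER,0,.01,.01).ravel())
E
```

```text
clock: 1.62
eef_pos: [407.8, 396.0, 300.3]
tool_rot: [3.141, -0.0, 2.112]
force: [0.7, -0.5, -0.0]
width: 85.3
gripper_force: 0.0
clock: 2.28
eef_pos: [540.3, 203.3, 300.2]
tool_rot: [3.141, 0.001, 1.524]
force: [-0.3, 1.2, -1.0]
width: 85.2
gripper_force: 0.0
[540.28198436 203.32873441 300.16836553] [3.14065956e+00 9.76280400e-04 1.52356667e+00] [-0.66542441  0.49438933  0.39524016  1.67036418 -0.21468263  1.01947615
 -0.24708209]
2811 [538.90980897 206.28811453 102.40875667] ((538.8658447265625, 205.0158233642578), 27.93793487548828)
2281 [447.94885061 211.13706159  66.18908963]
[ 9.9874800e-01 -5.0024722e-02  4.4755710e+02  2.1106255e+02]
```

```bash
python3 -m handwheel '[{"delta_pos":[-0.15,0.22,-3.3],"yaw":0},{"delta_pos":[0,0,-3.3],"yaw":0},{"delta_pos":[0,0,-3.3],"yaw":0},{"delta_pos":[0,0,-3.3],"yaw":0},{"delta_pos":[0,0,-3.3],"yaw":0},{"delta_pos":[0,0,-2.2],"yaw":0},{"delta_pos":[0,0,-1.5],"yaw":0},{"delta_pos":[0,0,0],"yaw":0},{"delta_pos":[0,0,0],"yaw":0}]' 1
python3 -m handwheel '[{"delta_pos":[0,0,0],"yaw":0},{"delta_pos":[0,0,0],"yaw":0},{"delta_pos":[0,0,0],"yaw":0},{"delta_pos":[0,0,0],"yaw":0},{"delta_pos":[0,0,0],"yaw":0},{"delta_pos":[0,0,0],"yaw":0},{"delta_pos":[0,0,0],"yaw":0},{"delta_pos":[0,0,0],"yaw":0}]' -1
```

```text
clock: 3.08
eef_pos: [536.4, 210.0, 97.5]
tool_rot: [-3.14, -0.0, 1.531]
force: [0.1, -0.1, 0.1]
width: 85.3
gripper_force: 0.0
clock: 3.75
eef_pos: [538.6, 209.1, 100.2]
tool_rot: [3.139, -0.002, 1.529]
force: [-1.2, 0.4, 7.9]
width: 53.3
gripper_force: 61.6
```

```bash
python3 -m handwheel '[{"delta_pos":[0,0,1],"yaw":0},{"delta_pos":[0,0,1],"yaw":0},{"delta_pos":[0,0,1],"yaw":0},{"delta_pos":[0,0,2],"yaw":0},{"delta_pos":[0,0,2],"yaw":0},{"delta_pos":[0,0,2],"yaw":0},{"delta_pos":[0,0,2],"yaw":0},{"delta_pos":[0,0,2],"yaw":0},{"delta_pos":[0,0,0],"yaw":0}]'
python3 - <<'E'
from h import *
for n in ('top','scene'):
    p=get_image(n); w=cloud(p);x,y,z=np.moveaxis(w,-1,0);im=p['color'].astype(int)
    h=(im[...,0]-im[...,2]>50)&(x>350)&(x<560)&(y>150)&(y<260)&(z>60);P=w[h]
    if len(P)>20: print(len(P),np.median(P,0),cv2.fitLine(P.astype(np.float32),cv2.DIST_HUBER,0,.01,.01).ravel())
    if n=='scene': cv2.imwrite('pics/s1.png',p['color'][60:360,200:560,::-1])
print(status.read_state()['eef_pos'],status.read_state()['width'])
E
```

```text
clock: 4.5
eef_pos: [539.8, 208.9, 232.6]
tool_rot: [3.134, -0.003, 1.529]
force: [0.6, -0.6, -4.2]
width: 54.2
gripper_force: 64.9
260 [442.79732204 213.9321515  195.03404299] [ 9.9870718e-01 -4.7172680e-02  1.8940197e-02  4.4403406e+02
  2.1363747e+02  1.9494939e+02]
[537.51717988 208.52675935 228.68742624] 53.72787759459978
```

View pics/s1.png

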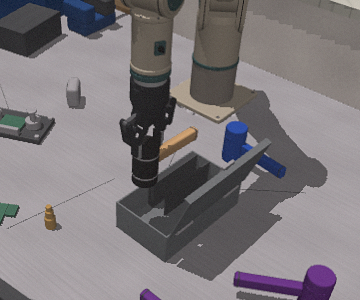

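The mallet is held by its head, handle level, clear of the box. Next I carry it to y≈0 and set it down.

```bash
python3 -m handwheel '[{"delta_pos":[0,-2,0],"yaw":0},{"delta_pos":[0,-3.5,0],"yaw":0},{"delta_pos":[0,-3.5,0],"yaw":0},{"delta_pos":[0,-3.5,0],"yaw":0},{"delta_pos":[0,-3.5,0],"yaw":0},{"delta_pos":[0,-3,0],"yaw":0},{"delta_pos":[0,-1.5,0],"yaw":0},{"delta_pos":[0,0,0],"yaw":0}]'
python3 -m handwheel '[{"delta_pos":[0,0,-2],"yaw":0},{"delta_pos":[0,0,-3],"yaw":0},{"delta_pos":[0,0,-3],"yaw":0},{"delta_pos":[0,0,-2],"yaw":0},{"delta_pos":[0,0,-1.5],"yaw":0},{"delta_pos":[0,0,-0.6],"yaw":0},{"delta_pos":[0,0,0],"yaw":0},{"delta_pos":[0,0,0],"yaw":0}]'
python3 - <<'E'
from h import *
for n in ('top',):
    p=get_image(n); w=cloud(p);x,y,z=np.moveaxis(w,-1,0);im=p['color'].astype(int)
    h=(im[...,0]-im[...,2]>50)&(x>300)&(x<560)&(y>-60)&(y<60)&(z>20);P=w[h]
    if len(P)>20: print(len(P),np.median(P,0),cv2.fitLine(P.astype(np.float32),cv2.DIST_HUBER,0,.01,.01).ravel())
E
```

```text
clock: 5.27
eef_pos: [536.1, -2.5, 226.8]
tool_rot: [-3.139, 0.004, 1.521]
force: [-0.2, -0.4, -3.7]
width: 53.5
gripper_force: 64.9
clock: 5.93
eef_pos: [537.3, 3.6, 106.7]
tool_rot: [-3.141, 0.0, 1.529]
force: [0.7, -0.3, -3.9]
width: 54.0
gripper_force: 64.9
```

```bash
python3 -m handwheel '[{"delta_pos":[0,0,-0.4],"yaw":0},{"delta_pos":[0,0,-0.2],"yaw":0},{"delta_pos":[0,0,0],"yaw":0}]'
python3 -m handwheel '[{"delta_pos":[0,0,-0.2],"yaw":0},{"delta_pos":[0,0,0],"yaw":0}]'
python3 -m handwheel '[{"delta_pos":[0,0,-0.2],"yaw":0},{"delta_pos":[0,0,0],"yaw":0}]'
```

```text
clock: 6.23
eef_pos: [537.5, 3.6, 101.2]
tool_rot: [3.141, -0.0, 1.529]
force: [-0.0, 0.1, -3.9]
width: 53.7
gripper_force: 64.9
clock: 6.4
eef_pos: [537.5, 3.4, 99.0]
tool_rot: [3.141, -0.0, 1.529]
force: [-0.0, -0.4, -4.4]
width: 53.4
gripper_force: 64.9
clock: 6.57
eef_pos: [537.4, 3.4, 96.8]
tool_rot: [-3.141, -0.0, 1.529]
force: [0.4, 0.4, -5.3]
width: 53.6
gripper_force: 64.9
```

```bash
python3 -m handwheel '[{"delta_pos":[0,0,-0.15],"yaw":0},{"delta_pos":[0,0,0],"yaw":0}]'
python3 -m handwheel '[{"delta_pos":[0,0,-0.15],"yaw":0},{"delta_pos":[0,0,0],"yaw":0}]'
```

```text
clock: 6.73
eef_pos: [537.6, 3.3, 96.6]
tool_rot: [3.141, -0.001, 1.529]
force: [-1.9, -0.7, 7.2]
width: 53.7
gripper_force: 65.9
clock: 6.9
eef_pos: [537.7, 3.3, 96.5]
tool_rot: [3.141, -0.001, 1.528]
force: [-4.2, 0.3, 19.7]
width: 53.6
gripper_force: 67.1
```

```bash
python3 -m handwheel '[{"delta_pos":[0,0,0.15],"yaw":0},{"delta_pos":[0,0,0.05],"yaw":0}]'
python3 -m handwheel '[{"delta_pos":[0,0,0],"yaw":0},{"delta_pos":[0,0,0],"yaw":0},{"delta_pos":[0,0,0],"yaw":0},{"delta_pos":[0,0,0],"yaw":0},{"delta_pos":[0,0,0],"yaw":0},{"delta_pos":[0,0,0],"yaw":0}]' 1
python3 -m handwheel '[{"delta_pos":[0,0,1],"yaw":0},{"delta_pos":[0,0,2],"yaw":0},{"delta_pos":[0,0,3],"yaw":0},{"delta_pos":[-1,0,3],"yaw":0.12},{"delta_pos":[-1.5,0,3],"yaw":0.12},{"delta_pos":[-1.5,0,3],"yaw":0.12},{"delta_pos":[-1.5,0,2],"yaw":0.12},{"delta_pos":[-1.5,0,0],"yaw":0.12},{"delta_pos":[0,0,0],"yaw":0},{"delta_pos":[0,0,0],"yaw":0}]' 1
cat > look.py <<'E'
from h import *
import sys
X,Y=float(sys.argv[1]),float(sys.argv[2])
s=status.read_state();p=get_image('wrist');save(p,sys.argv[3]);w=cloud(p,s)
print(s['clock'],s['eef_pos'],s['tool_rot'],s['qpos'])
for n in('wrist','top'):
    if n=='top': p=get_image('top');w=cloud(p)
    x,y,z=np.moveaxis(w,-1,0);im=p['color'].astype(int)
    m=(abs(x-X)<60)&(abs(y-Y)<60)&(z>85)&(z<115)&(im.max(2)<90);P=w[m]
    if len(P)>20:print(n,'head',len(P),np.median(P,0),cv2.minEnclosingCircle(P[:,:2].astype(np.float32)))
    m=(im[...,0]-im[...,2]>50)&(np.hypot(x-X,y-Y)<175)&(z>40)&(z<90);P=w[m]
    if len(P)>20:print(n,'handle',len(P),np.median(P,0),cv2.fitLine(P.astype(np.float32),cv2.DIST_HUBER,0,.01,.01).ravel())
E
python3 look.py 538 0 w2.png
```

```text
clock: 7.07
eef_pos: [537.7, 3.4, 96.7]
tool_rot: [3.141, -0.0, 1.529]
force: [-0.2, -0.8, 0.1]
width: 53.6
gripper_force: 65.3
clock: 7.57
eef_pos: [537.5, 3.4, 95.9]
tool_rot: [3.142, 0.0, 1.529]
force: [-0.2, -0.0, 0.1]
width: 85.2
gripper_force: 0.0
clock: 8.4
eef_pos: [467.3, 3.3, 266.9]
tool_rot: [3.14, 0.0, 2.126]
force: [1.1, 0.6, -0.3]
width: 85.7
gripper_force: 0.0
8.4 [467.34808214   3.29407793 266.85224672] [3.14012854e+00 2.69627283e-04 2.12568468e+00] [-0.22419443  0.35215458  0.21107903  1.99143394 -0.10099462  0.80635726
  0.59909144]
wrist head 3090 [534.94037367   1.03600896  98.90940266] ((537.5345458984375, -0.8803479671478271), 28.1141414642334)
wrist handle 2945 [449.25277411   5.8796504   62.75435366] [ 9.9302894e-01  1.1727906e-01 -1.1797721e-02  4.4773209e+02
  5.8444343e+00  6.2645378e+01]
top head 67 [533.87447208  21.17622617  98.26706948] ((536.073974609375, 3.239412784576416), 25.27666664123535)
top handle 358 [445.26277045   6.70750052  63.43643918] [ 9.8832393e-01  1.5236665e-01 -5.2262272e-04  4.4403201e+02
  7.2969446e+00  6.3327713e+01]
```

View pics/w2.png

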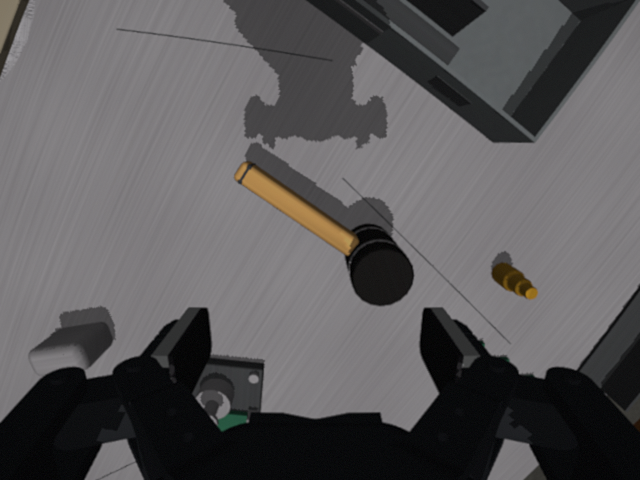

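The mallet stands on its head, head at (382,273), handle from (240,172) to (355,245); the diffuser at (515,280) contaminated the handle fit. Now I turn across the handle and regrasp.

```bash
sed -i 's/(z>40)&(z<90);P/(z>40)\&(z<90)\&(x<X-30);P/' look.py
python3 -m handwheel '[{"delta_pos":[0,0,-1],"yaw":0.12},{"delta_pos":[0,0,-1],"yaw":0.12},{"delta_pos":[0,0,-1],"yaw":0.12},{"delta_pos":[0,0,-1],"yaw":0.12},{"delta_pos":[0,0,-1],"yaw":0.12},{"delta_pos":[0,0,0],"yaw":0.12},{"delta_pos":[0,0,0],"yaw":0.12},{"delta_pos":[0,0,0],"yaw":0.12},{"delta_pos":[0,0,0],"yaw":0},{"delta_pos":[0,0,0],"yaw":0}]' 1
python3 look.py 538 0 w3.png
```

```text
clock: 9.33
eef_pos: [467.9, 3.2, 215.3]
tool_rot: [3.142, -0.001, 3.084]
force: [-0.8, 0.0, -1.5]
width: 84.8
gripper_force: 0.0
9.3333 [467.85610009   3.23506438 215.29413029] [ 3.14150723e+00 -1.09334085e-03  3.08390600e+00] [-0.02019909  0.42407984 -0.06403118  2.04590573  0.04183247  0.67387461
  1.40181406]
wrist head 3994 [532.93057932  -0.67994871  98.74185644] ((537.3084106445312, -0.773265540599823), 27.984363555908203)
wrist handle 3693 [440.81211446   4.52752008  62.72112018] [ 9.9869943e-01 -5.0964557e-02  1.4578853e-03  4.4217148e+02
  3.9243724e+00  6.2786896e+01]
top head 273 [540.24013172  10.71525392  99.5194003 ] ((538.56689453125, 2.5494563579559326), 27.710918426513672)
top handle 144 [410.33560189   7.647463    63.61008732] [ 9.9987358e-01 -1.0016459e-02 -1.2352542e-02  4.2282129e+02
  7.5216870e+00  6.3681080e+01]
```

```bash
python3 -m handwheel '[{"delta_pos":[-0.3,0,-3],"yaw":0},{"delta_pos":[0,0,-3],"yaw":0},{"delta_pos":[0,0,-3],"yaw":0},{"delta_pos":[0,0,-3],"yaw":0},{"delta_pos":[0,0,-2.5],"yaw":0},{"delta_pos":[0,0,-1.3],"yaw":0},{"delta_pos":[0,0,-0.8],"yaw":0},{"delta_pos":[0,0,0],"yaw":0},{"delta_pos":[0,0,0],"yaw":0}]' 1
python3 -m handwheel '[{"delta_pos":[0,0,0],"yaw":0},{"delta_pos":[0,0,0],"yaw":0},{"delta_pos":[0,0,0],"yaw":0},{"delta_pos":[0,0,0],"yaw":0},{"delta_pos":[0,0,0],"yaw":0},{"delta_pos":[0,0,0],"yaw":0},{"delta_pos":[0,0,0],"yaw":0},{"delta_pos":[0,0,0],"yaw":0},{"delta_pos":[0,0,0],"yaw":0},{"delta_pos":[0,0,0],"yaw":0}]' -1
```

```text
clock: 10.18
eef_pos: [464.7, 3.4, 50.1]
tool_rot: [-3.141, 0.0, 3.088]
force: [-0.3, 0.1, -0.7]
width: 85.2
gripper_force: 0.0
clock: 11.02
eef_pos: [464.6, 3.5, 50.4]
tool_rot: [3.141, 0.001, 3.089]
force: [-1.4, 1.0, 6.2]
width: 19.1
gripper_force: 60.1
```

```bash
python3 -m handwheel '[{"delta_pos":[0,0,0.7],"yaw":0},{"delta_pos":[0,0,1.3],"yaw":0},{"delta_pos":[0,0,2],"yaw":0},{"delta_pos":[0,0,2.5],"yaw":0},{"delta_pos":[0,0,2.5],"yaw":0},{"delta_pos":[0,0,2],"yaw":0},{"delta_pos":[0,0,1],"yaw":0},{"delta_pos":[0,0,0],"yaw":0}]'
python3 -m handwheel '[{"delta_pos":[-0.4,-1.5,0],"yaw":-0.04},{"delta_pos":[-0.4,-2.5,0],"yaw":-0.05},{"delta_pos":[-0.4,-3,0],"yaw":-0.05},{"delta_pos":[-0.5,-3,0],"yaw":-0.05},{"delta_pos":[-0.5,-3,0],"yaw":-0.05},{"delta_pos":[-0.5,-3,0],"yaw":-0.05},{"delta_pos":[-0.5,-3,0],"yaw":-0.05},{"delta_pos":[-0.5,-2.5,0],"yaw":-0.04},{"delta_pos":[0,-1.5,0],"yaw":-0.02},{"delta_pos":[0,0,0],"yaw":0}]'
cat > see.py <<'E'
from h import *
import sys
s=status.read_state();print(s['clock'],s['eef_pos'],s['tool_rot'],s['width'],s['qpos'][6])
for n in('scene','top'):
    p=get_image(n);w=cloud(p);x,y,z=np.moveaxis(w,-1,0);im=p['color'].astype(int)
    T=s['eef_pos'];d=np.hypot(x-T[0],y-T[1])
    m=(im[...,0]-im[...,2]>50)&(d<110)&(z>70);P=w[m]
    if len(P)>20:print(n,'handle',len(P),np.median(P,0),cv2.fitLine(P.astype(np.float32),cv2.DIST_HUBER,0,.01,.01).ravel())
    m=(abs(x-T[0]-65)<45)&(abs(y-T[1]+32)<45)&(z>T[2]-70)&(z<T[2]+62)&(im.max(2)<70);P=w[m]
    if len(P)>20:print(n,'dark',len(P),np.percentile(P,[1,50,99],axis=0).round().tolist())
    for pn in((481.8,-252.8),(534.2,-361.6)):
        m=(np.hypot(x-pn[0],y-pn[1])<14)&(z>40)&(z<80);P=w[m]
        if len(P)>8:
            zt=np.percentile(P[:,2],85);Q=P[P[:,2]>zt-4]
            print(n,'pin',len(Q),zt,Q.mean(0).round(1))
    if len(sys.argv)>1 and n=='scene': cv2.imwrite('pics/'+sys.argv[1],cv2.resize(p['color'][60:260,120:360,::-1],None,fx=2.5,fy=2.5))
E
python3 see.py s2.png
```

```text
clock: 11.68
eef_pos: [465.0, 3.3, 172.0]
tool_rot: [3.141, 0.003, 3.088]
force: [-0.2, -0.8, -4.7]
width: 19.2
gripper_force: 59.0
clock: 12.52
eef_pos: [425.5, -230.8, 168.9]
tool_rot: [-3.139, -0.001, 2.681]
force: [-0.2, -0.4, -4.5]
width: 18.9
gripper_force: 59.3
12.5167 [ 425.52113148 -230.79279203  168.86375167] [-3.13897517e+00 -1.42952540e-03  2.68130640e+00] 18.932154579479135 1.556889182549936
scene handle 99 [ 442.74829453 -232.30504468  180.71438373] [ 8.8760310e-01 -4.6055618e-01 -6.9823395e-03  4.2256158e+02
 -2.2230147e+02  1.8043718e+02]
scene dark 813 [[451.0, -284.0, 121.0], [504.0, -244.0, 181.0], [522.0, -229.0, 221.0]]
scene pin 48 70.51287344471586 [ 482.7 -252.5   70. ]
scene pin 45 66.67539523476106 [ 534.4 -361.3   65.9]
top handle 40 [ 362.4711174  -201.00639205  182.54655506] [ 9.3363971e-01 -3.5750589e-01 -2.2503702e-02  3.8175946e+02
 -2.0820816e+02  1.8214566e+02]
top dark 931 [[465.0, -285.0, 122.0], [492.0, -246.0, 216.0], [519.0, -234.0, 221.0]]
top pin 59 72.25544381264427 [ 479.6 -249.6   70.9]
top pin 84 67.75294804769196 [ 534.7 -361.9   66.3]
```

View pics/s2.png

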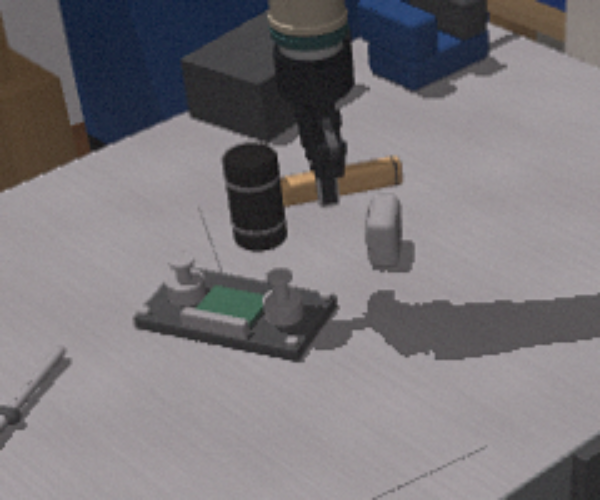

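The mallet is level above the left pin (head at (257,195), left pin at (283,285), right pin at (183,268)). I strike now.

```bash
python3 -m handwheel '[{"delta_pos":[0,0.2,0],"yaw":0},{"delta_pos":[0,0,-2.5],"yaw":0},{"delta_pos":[0,0,-2.5],"yaw":0},{"delta_pos":[0,0,-2],"yaw":0},{"delta_pos":[0,0,0],"yaw":0}]'
python3 see.py
```

```text
clock: 13.03
eef_pos: [427.4, -222.6, 97.7]
tool_rot: [3.141, -0.003, 2.692]
force: [-0.2, 0.2, -3.9]
width: 19.3
gripper_force: 59.2
13.0333 [ 427.36010467 -222.56657876   97.65585278] [ 3.14077574e+00 -3.03407375e-03  2.69176480e+00] 19.298434128970356 1.5524929272857968
scene handle 91 [ 446.33690289 -225.99448827  109.5172317 ] [ 9.0378404e-01 -4.2798886e-01 -1.2954994e-04  4.2913828e+02
 -2.1656775e+02  1.0917348e+02]
scene dark 778 [[454.0, -273.0, 43.0], [506.0, -236.0, 111.0], [524.0, -217.0, 150.0]]
scene pin 41 66.7141831742559 [ 534.3 -361.2   65.8]
top handle 30 [ 363.3037692  -196.637632    111.78515844] [ 9.4199115e-01 -3.3561802e-01  3.6225582e-03  3.7526105e+02
 -2.0099994e+02  1.1170842e+02]
top dark 812 [[464.0, -279.0, 32.0], [493.0, -239.0, 145.0], [521.0, -225.0, 152.0]]
top pin 70 67.36600731363515 [ 537.  -360.3   66.6]
```

```bash
python3 -m handwheel '[{"delta_pos":[0,-0.2,1.5],"yaw":0},{"delta_pos":[0,0,1.5],"yaw":0},{"delta_pos":[0,0,0],"yaw":0},{"delta_pos":[0,0,-1.7],"yaw":0},{"delta_pos":[0,0,-1.5],"yaw":0},{"delta_pos":[0,0,0],"yaw":0}]'
python3 -m handwheel '[{"delta_pos":[0,0,-0.15],"yaw":0},{"delta_pos":[0,0,0],"yaw":0}]'
```

```text
clock: 13.63
eef_pos: [427.6, -226.1, 97.1]
tool_rot: [3.141, -0.0, 2.69]
force: [1.9, -0.6, -3.8]
width: 19.2
gripper_force: 59.5
clock: 13.8
eef_pos: [427.4, -226.2, 96.9]
tool_rot: [3.141, -0.0, 2.689]
force: [-0.5, 0.2, -4.2]
width: 19.3
gripper_force: 59.6
```

```bash
python3 -m handwheel '[{"delta_pos":[0,0,-0.15],"yaw":0},{"delta_pos":[0,0,0],"yaw":0}]'
python3 -m handwheel '[{"delta_pos":[0,0,-0.1],"yaw":0},{"delta_pos":[0,0,0],"yaw":0}]'
```

```text
clock: 13.97
eef_pos: [427.3, -226.3, 96.4]
tool_rot: [3.141, 0.0, 2.689]
force: [-2.1, 2.7, 8.1]
width: 19.4
gripper_force: 61.4
clock: 14.13
eef_pos: [427.1, -226.2, 96.1]
tool_rot: [3.141, 0.0, 2.689]
force: [-4.6, 4.1, 15.2]
width: 19.0
gripper_force: 62.7
```

```bash
python3 -m handwheel '[{"delta_pos":[0,0,2],"yaw":0},{"delta_pos":[0,0,2.5],"yaw":0},{"delta_pos":[0,0,2.5],"yaw":0},{"delta_pos":[1,-2,0],"yaw":0},{"delta_pos":[1.3,-2.8,0],"yaw":0},{"delta_pos":[1.3,-2.8,0],"yaw":0},{"delta_pos":[1,-2,0],"yaw":0},{"delta_pos":[0.6,-1.3,0],"yaw":0},{"delta_pos":[0,0,0],"yaw":0},{"delta_pos":[0,0,0],"yaw":0}]'
python3 see.py s3.png
```

```text
clock: 14.97
eef_pos: [478.8, -336.0, 163.8]
tool_rot: [-3.142, -0.001, 2.687]
force: [-0.8, 0.3, -4.1]
width: 19.3
gripper_force: 59.7
14.9667 [ 478.7895227  -335.97111276  163.84775001] [-3.14156344e+00 -1.08695466e-03  2.68745277e+00] 19.27772059479434 1.6817993150112875
scene handle 98 [ 491.52329044 -334.10524948  175.36418115] [ 8.8447702e-01 -4.6609342e-01 -2.1384105e-02  4.7103165e+02
 -3.2496094e+02  1.7522818e+02]
scene dark 780 [[518.0, -389.0, 115.0], [556.0, -349.0, 176.0], [576.0, -335.0, 214.0]]
scene pin 39 47.015883907803016 [ 483.8 -251.7   45.8]
scene pin 41 67.15623717653332 [ 534.4 -361.3   66.1]
top handle 43 [ 414.6383409  -307.36371741  178.01788014] [ 9.3916118e-01 -3.4335124e-01 -9.2801210e-03  4.1990021e+02
 -3.0980115e+02  1.7800540e+02]
top dark 945 [[519.0, -390.0, 119.0], [545.0, -348.0, 209.0], [570.0, -339.0, 215.0]]
top pin 91 47.5792320387766 [ 481.  -252.5   46.3]
top pin 25 66.64577673641924 [ 539.3 -353.9   65.8]
```

View pics/s3.png

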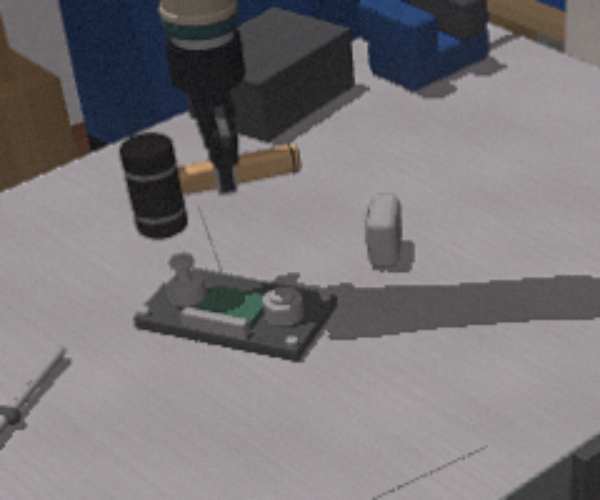

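The left pin (283,297) is down at its boss (46–47 mm); the right pin (181,265) is still up under the head. I strike the right one.

```bash
python3 -m handwheel '[{"delta_pos":[0,0,-2.3],"yaw":0},{"delta_pos":[0,0,-2.3],"yaw":0},{"delta_pos":[0,0,-2],"yaw":0},{"delta_pos":[0,0,0],"yaw":0},{"delta_pos":[0,0,2],"yaw":0},{"delta_pos":[0,0,0],"yaw":0},{"delta_pos":[0,0,-2.1],"yaw":0},{"delta_pos":[0,0,0],"yaw":0},{"delta_pos":[0,0,0],"yaw":0}]'
python3 -m handwheel '[{"delta_pos":[0,0,-0.15],"yaw":0},{"delta_pos":[0,0,0],"yaw":0}]'
python3 -m handwheel '[{"delta_pos":[0,0,-0.15],"yaw":0},{"delta_pos":[0,0,0],"yaw":0}]'
```

```text
clock: 15.82
eef_pos: [478.7, -334.7, 96.7]
tool_rot: [3.141, -0.002, 2.689]
force: [0.1, 0.8, -4.1]
width: 18.9
gripper_force: 60.4
clock: 15.98
eef_pos: [479.4, -335.5, 95.8]
tool_rot: [3.142, -0.0, 2.689]
force: [-0.6, 0.2, -4.5]
width: 19.1
gripper_force: 60.4
clock: 16.15
eef_pos: [479.4, -335.5, 95.4]
tool_rot: [3.142, 0.0, 2.689]
force: [-1.9, 1.7, 4.9]
width: 18.7
gripper_force: 61.8
```

```bash
python3 -m handwheel '[{"delta_pos":[0,0,-0.15],"yaw":0},{"delta_pos":[0,0,0],"yaw":0}]'
python3 -m handwheel '[{"delta_pos":[0,0,2],"yaw":0},{"delta_pos":[0,0,2.5],"yaw":0},{"delta_pos":[0,0,2.5],"yaw":0},{"delta_pos":[-0.2,2,0],"yaw":0},{"delta_pos":[-0.2,3.3,0],"yaw":0},{"delta_pos":[-0.2,3.5,0],"yaw":0},{"delta_pos":[-0.2,3.5,0],"yaw":0},{"delta_pos":[-0.2,3.5,0],"yaw":0},{"delta_pos":[-0.2,2.5,0],"yaw":0},{"delta_pos":[0,1.5,0],"yaw":0}]'
python3 see.py s4.png
```

```text
clock: 16.32
eef_pos: [479.2, -335.5, 95.1]
tool_rot: [3.142, 0.0, 2.689]
force: [-6.1, 4.7, 12.8]
width: 19.3
gripper_force: 63.2
clock: 17.15
eef_pos: [466.8, -133.5, 162.8]
tool_rot: [3.14, -0.002, 2.693]
force: [-0.5, 0.0, -4.7]
width: 19.4
gripper_force: 60.3
17.15 [ 466.79046414 -133.51900093  162.84094711] [ 3.14002292e+00 -1.62623497e-03  2.69293288e+00] 19.439920104752265 1.3686772273201784
scene handle 104 [ 483.63154346 -135.77291355  175.29234138] [ 8.98994684e-01 -4.37923610e-01  5.61595103e-03  4.65548462e+02
 -1.26618965e+02  1.74964325e+02]
scene dark 904 [[489.0, -184.0, 115.0], [546.0, -147.0, 178.0], [563.0, -124.0, 215.0]]
scene pin 41 46.97533222181921 [ 533.8 -361.    45.8]
top handle 35 [ 401.782042   -103.92954722  175.54206128] [ 8.2824355e-01 -5.5626500e-01  6.7690410e-02  4.0118408e+02
 -1.0442690e+02  1.7555159e+02]
top dark 531 [[513.0, -178.0, 125.0], [537.0, -143.0, 211.0], [559.0, -134.0, 216.0]]
```

```bash
python3 -m handwheel '[{"delta_pos":[0,3,0],"yaw":0},{"delta_pos":[0,3.5,0],"yaw":0},{"delta_pos":[0,3,-1],"yaw":0},{"delta_pos":[0,1.5,-2],"yaw":0},{"delta_pos":[0,0,-3],"yaw":0},{"delta_pos":[0,0,-2.5],"yaw":0},{"delta_pos":[0,0,-1.3],"yaw":0},{"delta_pos":[0,0,-0.7],"yaw":0},{"delta_pos":[0,0,0],"yaw":0},{"delta_pos":[0,0,0],"yaw":0}]'
python3 -m handwheel '[{"delta_pos":[0,0,-0.2],"yaw":0},{"delta_pos":[0,0,-0.1],"yaw":0},{"delta_pos":[0,0,0],"yaw":0}]'
```

```text
clock: 18.08
eef_pos: [468.1, -28.3, 57.9]
tool_rot: [3.141, 0.001, 2.688]
force: [-0.9, -0.3, -3.8]
width: 19.0
gripper_force: 60.3
clock: 18.33
eef_pos: [468.0, -27.7, 55.2]
tool_rot: [3.141, 0.001, 2.689]
force: [-0.2, 1.1, -4.7]
width: 19.0
gripper_force: 60.3
```

```bash
python3 -m handwheel '[{"delta_pos":[0,0,-0.2],"yaw":0},{"delta_pos":[0,0,-0.1],"yaw":0},{"delta_pos":[0,0,0],"yaw":0}]'
python3 -m handwheel '[{"delta_pos":[0,0,-0.15],"yaw":0},{"delta_pos":[0,0,0],"yaw":0}]'
python3 -m handwheel '[{"delta_pos":[0,0,-0.1],"yaw":0},{"delta_pos":[0,0,0],"yaw":0}]'
```

```text
clock: 18.58
eef_pos: [467.4, -27.6, 51.5]
tool_rot: [3.142, -0.0, 2.689]
force: [0.4, 0.1, -4.5]
width: 19.3
gripper_force: 60.3
clock: 18.75
eef_pos: [467.6, -27.5, 50.0]
tool_rot: [3.141, 0.0, 2.689]
force: [0.6, 0.2, -2.3]
width: 18.9
gripper_force: 60.8
clock: 18.92
eef_pos: [467.3, -27.5, 49.7]
tool_rot: [3.141, 0.0, 2.689]
force: [-1.9, 1.0, 5.9]
width: 19.2
gripper_force: 62.2
```

Touchdown. I release and raise the arm straight up.

```bash
python3 -m handwheel '[{"delta_pos":[0,0,0.05],"yaw":0},{"delta_pos":[0,0,0],"yaw":0},{"delta_pos":[0,0,0],"yaw":0},{"delta_pos":[0,0,0],"yaw":0},{"delta_pos":[0,0,0],"yaw":0},{"delta_pos":[0,0,0],"yaw":0},{"delta_pos":[0,0,0],"yaw":0},{"delta_pos":[0,0,0],"yaw":0}]' 1
python3 -m handwheel '[{"delta_pos":[0,0,1],"yaw":0},{"delta_pos":[0,0,2],"yaw":0},{"delta_pos":[0,0,3],"yaw":0},{"delta_pos":[0,0,3],"yaw":0},{"delta_pos":[0,0,3],"yaw":0},{"delta_pos":[0,0,3],"yaw":0},{"delta_pos":[0,0,1],"yaw":0},{"delta_pos":[0,0,0],"yaw":0},{"delta_pos":[0,0,0],"yaw":0}]' 1
python3 see.py; python3 look.py 532 -59 w4.png
python3 -c "
from h import *
p=get_image('scene');save(p,'end.png')"
```

```text
clock: 19.58
eef_pos: [467.4, -27.6, 49.5]
tool_rot: [-3.142, -0.0, 2.689]
force: [0.5, 0.6, -0.3]
width: 85.7
gripper_force: 0.0
clock: 20.33
eef_pos: [467.5, -27.6, 210.3]
tool_rot: [3.141, 0.001, 2.689]
force: [0.2, 0.4, -0.1]
width: 85.4
gripper_force: 0.0
20.3333 [467.49149603 -27.56735378 210.2647661 ] [3.14080204e+00 1.39593655e-03 2.68886708e+00] 85.44943167613162 1.156800171953575
scene pin 40 47.41810122263005 [ 483.3 -251.8   46.2]
scene pin 37 47.30717340502673 [ 534.  -360.1   45.7]
top pin 87 47.8391663033906 [ 534.3 -360.7   46.3]
20.4333 [466.52411922 -27.54514223 208.7319584 ] [-3.14076808e+00 -1.85903211e-03  2.68883926e+00] [-0.04012502  0.43460134  0.05405157  2.05596633 -0.03748976  0.65395573
  1.15676045]
wrist head 4135 [528.64724235 -58.70901525  98.76164546] ((532.6981201171875, -60.381431579589844), 28.00590705871582)
wrist handle 3582 [445.63185192 -18.20665882  62.78238864] [ 8.9510441e-01 -4.4585320e-01  1.7559488e-03  4.4559665e+02
 -1.8149935e+01  6.2857510e+01]
top head 125 [539.92145154 -42.58297072  99.27144717] ((538.55908203125, -47.59479522705078), 22.929304122924805)
top handle 157 [451.69239035 -19.85262481  63.28076495] [ 9.1560757e-01 -4.0205726e-01 -3.5672460e-03  4.4680084e+02
 -1.7064053e+01  6.3201668e+01]
```

View pics/end.png

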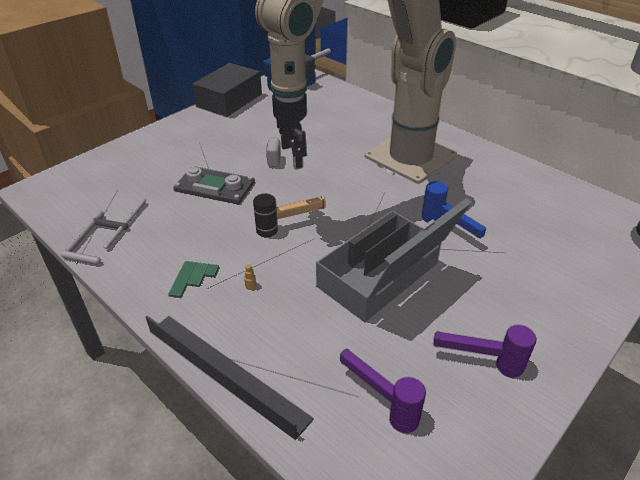

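The mallet stands free on the table with its head at (265,215). Both pins sit low in their bosses at (193,173) and (233,182), and the tape, diffuser and gusset are where they were. I hand in.

```bash
python3 -c "
from h import *
print(ctrl.finish_job())"
```

```text
the job is handed in; nothing more can be done
None
```

I handed the job in at about 20 s on the robot clock. Both pins are down to about 47 mm by camera (home is 46 mm, over 27 mm of travel), each pressed onto a firm stop, and the mallet stands let go on its head on the bare table; the tape, diffuser and gusset look unmoved in the last picture, and the hand-in returned no verdict.

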